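# Dock the card reader in its low charging bay

### The job

Put the card reader away on charge: slide it flat along the worktop, screen end first, into the low black tunnel of the charging bay, and push it in until the charging plug hidden inside is fully home. The depth of the plug differs, so feel for the firm stop, keep pressing with about 12 N for half a second, then let go and leave it docked; never press the reader against the bay or plug with more than 18 N, and leave the bell, cup, tamper and tea caddy where they are.

Things in the scene. Friction and masses are not known exactly. Their poses are not given: they have to be found in the camera images.
- reader_center (a point): Centre, half-way up, of the black card reader lying flat on the worktop, keys and screen upwards: 148 mm long (own x), 68 mm wide (own y, grasp across it), 27 mm high at its screen, 0.2 to 0.33 kg (2 to 4 N to slide, more if pressed down). Own +x points to the screen end, which goes in first. This point is 12.5 mm above the worktop when it lies flat.
- reader_nose (a point): Middle of the card reader's screen-end face, 74 mm along its own +x from reader_center.
- bay: Charging bay fixed to the worktop: straight tunnel with black side rails and flat aluminium roof, no floor (the reader slides on the worktop). Origin: on the worktop, middle of the tunnel's mouth; own +x points into the tunnel, the way to push. Inside 72 mm wide; roof underside 31 mm, top 37 mm up. Docked, the reader's tail sticks 34 to 64 mm out of the mouth, to be pushed from behind.
- bay_rear (a point): Rear end of the charging bay on the worktop, 196 mm past the mouth along the bay's +x. The rear housing is 40 mm high and 96 mm wide; two screwed feet reach 68 mm either side. At the other end two flared guides, 31 mm high, reach 18 mm out of the mouth, 98 mm apart at their tips, 115 mm over all.
- plug (a joint): Orange charging plug inside the tunnel, out of sight: how far the reader's nose has pushed it in, m: 0 = out, 0.008 = fully home. It resists with about 2 N while sliding, stays where it is left, and meets a firm stop at 8 mm. Home lies 84 to 114 mm past the mouth (reader's nose), differing from start to start.
- counter_bell: Chrome counter bell with black foot, 85 mm across, 60 mm high, loose; stands on the other side of the work from the reader. Origin: centre of its underside. A bystander.
- espresso_cup: White espresso cup, 59 mm across and 83 mm with its handle, 52 mm high, loose. Origin: centre of its underside. A bystander.
- tamper: Coffee tamper with wooden handle, 58 mm across, 96 mm high, loose, at the back. Origin: centre of its underside. A bystander.
- tea_caddy: Purple round tea caddy, 68 mm across, 80 mm high, loose, at the back right. Origin: centre of its underside. A bystander.
Mind the look-alikes: they are no part of the job. Of the things that look like the part that bears reader_center, the larger one is meant.

How it is judged:
On the way, in this order (a step that is already met when the one before it is completed fails the run):
1. the screen end of the reader is inside the tunnel, the plug not yet home (x of reader_nose in the frame of bay above 0.01 m and z of reader_nose in the frame of bay below 0.03 m and value of joint plug below 0.004 m), for 0.1 s.
2. the reader presses the plug fully home with at least 3 N for 0.3 s (value of joint plug above 0.007 m and contact force between card_reader and plug above 3 N), for 0.3 s.
At the end, for the whole second after the job is handed in: The reader lies flat in the tunnel, screen end in, straight to 0.08 rad, at rest, its nose within 4 mm of the plug, and the plug pushed in at least 6.5 of its 8 mm (value of joint plug above 0.0065 m and x of reader_nose in the frame of plug above -0.004 m and angle between the x axis of card_reader and the x axis of bay, either way round below 0.08 rad and angle between card_reader's own z axis and vertical below 0.05 rad and z of reader_nose in the frame of bay below 0.02 m and linear speed of card_reader below 0.01 m/s); the robot touches nothing.
It fails at once if the reader is pressed against the plug with more than 18 N (contact force between card_reader and plug above 18 N).
It fails at once if the reader is pressed against the bay with more than 18 N (contact force between card_reader and bay above 18 N).
It fails at once if a bystander (bell, cup, tamper, tea caddy) is moved by more than 30 mm (distance of any of counter_bell, espresso_cup, tamper, tea_caddy from where it was at the start of the episode above 0.03 m).
It also fails if it takes over 72 s, if anything falls off the work surface, if the arm or the gripper's body presses on something with over 40 N, if the wrist force passes 120 N, or if a joint passes its speed limit or range.

### The arm

A 7-joint arm with a two-finger parallel gripper is mounted at the origin on a cart in front of the work surface, level with it; the furniture and walls round the work are solid. World frame = base frame: x ahead of the robot, y to its left, z up, the work surface at z = 0. Lengths are in m, angles in rad, forces in N, time in s.
With the tool pointing down it reaches from about 0.4 to 0.85 m from the base axis. Payload 10.4 kg.
Tool frame: the origin (TCP) lies at the very end of the fingers, on their centre line; the grasp point (between the pads) lies 19 mm behind it (r.pinch_z is the distance from the TCP to the grasp point, in m); z points along the fingers, y is the line along which they close (so a half turn about z gives the same grasp; the last joint's range is limited). The gripper opens to 87 mm and grips with 3 to 60 N. Pads are 19 mm wide; open, the fingers measure 117 mm over their backs; the gripper's body (75 mm by 190 mm) begins 51 mm behind the grasp point.
Start: joints at [-1.334, 0.332, -0.065, 1.46, 0.022, 1.35, -0.088], TCP at [0.161, 0.604, 0.186] pointing down, gripper open.
Joint ranges: [-2.6, 2.6], [-0.5, 2.12], [-1.47, 1.34], [0.16, 2.42], [-1.27, 4.41], [0.06, 2.06], [-2.6, 2.6]. Speed limits (rad/s): [2.22, 2.22, 2.79, 2.79, 3.14, 3.14, 3.14].

### API

Orientations are given as a unit quaternion [x, y, z, w].
In Python, from bench import sensors, vision, r gives the robot as it stands.
- The arm moves only by the shell command python3 -m crank 'ROWS' [OPENING] [FORCE]. ROWS is JSON, a list of rows, each a list of 2 entries, a list of its own where there are three numbers: the shift along the tool's x, y, z normalised to -1 to 1, where 1 is 3 cm, then the turn about the tool's z normalised to -1 to 1, where 1 is 8 degrees. A call has 1 to 12 rows; each row shifts and turns the commanded pose from where the row before left it, along the tool's axes as they then stand; what a row does not reach is not made up. A row lasts 1/8 s, in which the tool goes at most 62.5 mm and 10.7 degrees, less where a joint would pass 70% of its speed; a pose out of reach is approached as far as the arm can. A call with a number of a shift or a turn outside -1 to 1 is refused whole. A call with a gripper value outside its range is refused whole. OPENING is the opening, from 0 (shut) to 1 (fully open), set as the call begins (- or left out, the last holds). The fingers move at their own pace and stop on an object; FORCE is the grip in N (left out, the last holds). Time passes only in rows, so rows that do not move let the fingers close. It gives the time, the measured TCP pose, the force, the opening and the grip force at its end, in the units of the state.
- sensors.read_state(): the state, without advancing time (a new reading comes with each control period).
- vision.camera(name): name is "scene" or "top" or "wrist"; returns the picture (480x640x3 uint8, red, green, blue); there is no depth.
- vision.camera_model(name): a dict with "vertical_fov" (degrees; the focal length in pixels is half the picture's height over the tangent of half this angle, whatever the lens; pixels are square), "cx", "cy" (the principal point, pixels), "dist" ([k1, k2, p1, p2, k3] as OpenCV has them; the pictures are not rectified), "camera_from_world" (4x4, takes a point from world to camera coordinates); the wrist camera has in their place "hand_eye" (4x4, takes a point from camera to tool coordinates, whose origin is the TCP and whose axes are the flange's). Camera axes: x right, y down, z forward; pixel columns grow to the right and rows downward; lengths in m; the calibration is good to about 2 mm. A picture is of the moment at which its call begins: read the wrist's pose just before it. camera_model takes no time and is no camera call.
- r.close_job(): hands the job in; it is judged then, once.
The state is a dict: "time": time; "joint_positions": joint angles; "joint_vel": joint speeds; "joint_torque": joint torques, N m; "ee_pos": TCP position; "eef_rot": TCP orientation; "ft_force": force on the tool from outside, world axes, zero at the start; "torque": the same for the moment, N m; "width": finger opening in m; "grip_force": force on a finger pad.
Only numpy, scipy, OpenCV 4.12 (cv2) and the standard library are available. Lean on these libraries where they do the work, as an engineer would, in place of code of your own. Each camera call takes 0.05 s, during which the arm holds its last target. There are 200 camera calls.

## Working session

There is one attempt and no reset: what is moved stays moved. The work goes in short steps, Python scripts to look and compute and a shell command to move; the robot and the scene stay as the last step left them, time stands still between calls to the robot, and variables do not carry over. Pictures are saved under pics/ and viewed, at most 10 in all, crops included, and the job is handed in when it is done.

```bash
ls; mkdir -p pics
python3 - <<'E'
from bench import sensors, vision, r
import cv2,json
for n in ("scene","top"):
    im=vision.camera(n); cv2.imwrite(f"pics/{n}0.png",im[:,:,::-1])
    m=vision.camera_model(n); print(n,{k:(v.tolist() if hasattr(v,'tolist') else v) for k,v in m.items()})
m=vision.camera_model("wrist"); print(m)
s=sensors.read_state(); print(s['time'],s['ee_pos'],s['eef_rot'],s['ft_force'],s['width'])
E
```

```text
pics
scene {'vertical_fov': 48.06856349707853, 'cx': 325.8500781666337, 'cy': 238.2307169715199, 'dist': [-0.16634324944279688, 0.0, 0.0, 0.0, 0.0], 'camera_from_world': [[0.7896041698517773, -0.6135674465282048, 0.007761669507512348, -0.4411516305455931], [-0.38520316892300993, -0.5054874196811623, -0.7720757651913128, 0.31843820018521574], [0.47764398206651404, 0.6066444239461354, -0.6354830991385252, 0.8015684128438741], [0.0, 0.0, 0.0, 1.0]]}
top {'vertical_fov': 46.934408465370616, 'cx': 322.5798443215555, 'cy': 252.82068651659188, 'dist': [-0.14037522922491652, 0.0, 0.0, 0.0, 0.0], 'camera_from_world': [[-0.021891620536516682, -0.9997553931987738, 0.0031481296431441663, 0.10707776038682049], [-0.9980186553871309, 0.0216675853305544, -0.059070121425357516, 0.6103274880450872], [0.05898746010423315, -0.004435032796724998, -0.9982488717922717, 1.3270534842441792], [0.0, 0.0, 0.0, 1.0]]}
{'vertical_fov': 67.48926334255295, 'cx': 320.48905137667344, 'cy': 239.64984602924426, 'dist': array([-0.02640391,  0.        ,  0.        ,  0.        ,  0.        ]), 'hand_eye': array([[ 4.69863311e-04, -9.69946966e-01, -2.43315972e-01,
         6.64172520e-02],
       [ 9.99999676e-01,  6.14780334e-04, -5.19658289e-04,
        -2.10974517e-04],
       [ 6.53626855e-04, -2.43315649e-01,  9.69946941e-01,
        -1.99908954e-01],
       [ 0.00000000e+00,  0.00000000e+00,  0.00000000e+00,
         1.00000000e+00]])}
0.1 [0.1604919  0.6036574  0.18496698] [ 1.29553480e-01  9.91572253e-01 -5.99659568e-04 -5.03741969e-05] [-0.15748248 -0.22789641 -0.96549381] 0.08689038888561626
```

View pics/scene0.png

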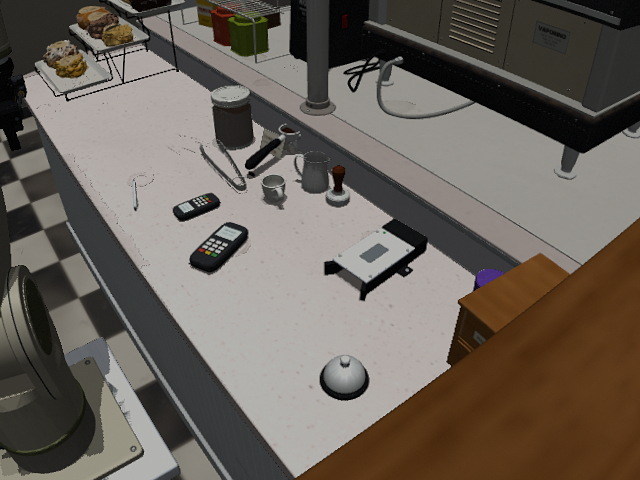

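View pics/top0.png

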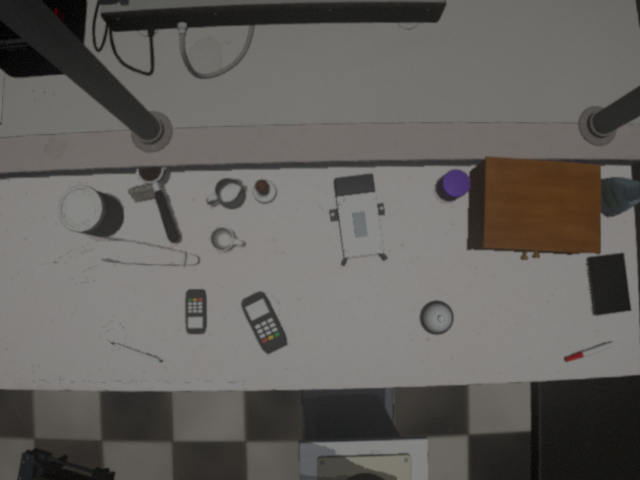

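```bash
cat > h.py <<'E'
import numpy as np, cv2
from scipy.spatial.transform import Rotation as R
from bench import sensors, vision, r
def K(m):
    f=240/np.tan(np.radians(m['vertical_fov'])/2); return np.array([[f,0,m['cx']],[0,f,m['cy']],[0,0,1]])
def cast(name,px,z,state=None):
    m=vision.camera_model(name); px=np.float64(px).reshape(-1,1,2)
    n=cv2.undistortPoints(px,K(m),np.float64(m['dist'])).reshape(-1,2); d=np.c_[n,np.ones(len(n))]
    if name=='wrist':
        T=np.eye(4);T[:3,:3]=R.from_quat(state['eef_rot']).as_matrix();T[:3,3]=state['ee_pos'];W=T@np.array(m['hand_eye'])
    else: W=np.linalg.inv(np.array(m['camera_from_world']))
    d=d@W[:3,:3].T; o=W[:3,3]; return o+d*((z-o[2])/d[:,2])[:,None]
E
python3 - <<'E'
from h import *
im=cv2.imread('pics/top0.png'); g=im.max(axis=2)
cv2.imwrite('pics/crop1.png',cv2.resize(im[165:365,170:400],None,fx=3,fy=3,interpolation=cv2.INTER_CUBIC))
mask=(g<75).astype(np.uint8); mask[:168]=0; mask[370:]=0
mask=cv2.morphologyEx(mask,cv2.MORPH_CLOSE,np.ones((3,3)))
cs,_=cv2.findContours(mask,cv2.RETR_EXTERNAL,cv2.CHAIN_APPROX_NONE)
for c in cs:
    if cv2.contourArea(c)<15 or not 170<c[:,0,0].mean()<470: continue
    P=cast('top',c[:,0],0.02)[:,:2]
    (cx,cy),(w,h),a=cv2.minAreaRect(np.float32(P*1000)); b=cv2.boxPoints(((cx,cy),(w,h),a))
    print(c[:,0].mean(0).round(),'ctr mm',round(cx),round(cy),'size',round(w),round(h),'ang',round(a,1))
E
```

```text
[435. 317.] ctr mm 450 -178 size 77 80 ang 61.5
[264. 322.] ctr mm 448 239 size 143 65 ang 25.4
[196. 314.] ctr mm 476 406 size 47 105 ang 89.2
[382. 256.] ctr mm 602 -51 size 17 9 ang 43.6
[334. 214.] ctr mm 704 64 size 27 18 ang 6.7
[380. 208.] ctr mm 718 -51 size 24 11 ang 6.4
[262. 187.] ctr mm 777 239 size 30 35 ang 89.3
[228. 194.] ctr mm 766 322 size 82 71 ang 76.0
[444. 191.] ctr mm 759 -209 size 62 36 ang 33.1
[354. 185.] ctr mm 778 14 size 44 96 ang 6.5
```

View pics/crop1.png

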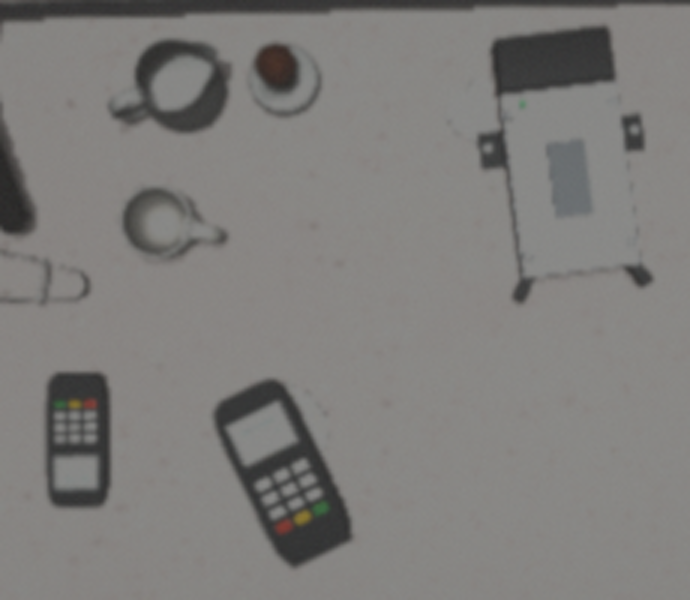

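Two things look like the card reader: the larger at (264,322), about 143×65 mm, and a smaller one at (196,314), about 105×47 mm. The larger one fits the 148×68 mm description, and the crop confirms it, with its screen end up-left. The bay's mouth is at about (363,256) and its rear housing at (354,185).

```bash
python3 -m crank '[[[-0.96,-0.84,0],0],[[-0.96,-0.84,0],0],[[-0.96,-0.84,0],0],[[-0.96,-0.84,0],0],[[-0.96,-0.84,0],0],[[-0.96,-0.84,0],0],[[-0.96,-0.84,0],0],[[-0.96,-0.84,0],0],[[-0.96,-0.84,0],0],[[-0.96,-0.84,0],0],[[-0.96,-0.84,0],0],[[-0.96,-0.84,0],0]]' 1; python3 -m crank '[[[0,0,0],-0.84],[[0,0,0],-0.84],[[0,0,0],-0.84],[[0,0,0],-0.84],[[0,0,0],-0.84],[[0,0,0],-0.84],[[0,0,0],0],[[0,0,0],0]]'
python3 - <<'E'
from h import *
print('mouth edge',cast('top',[[344,257.7],[382.3,253.3]],.037).round(4))
# rear housing from top mask at z=.04
im=cv2.imread('pics/top0.png'); g=im.max(axis=2); m=(g<75).astype(np.uint8); m[:168]=0;m[200:]=0;m[:,:320]=0;m[:,390:]=0
c=max(cv2.findContours(m,0,1)[0],key=cv2.contourArea); b=cv2.boxPoints(cv2.minAreaRect(np.float32(cast('top',c[:,0],.04)[:,:2])))
print('rear box',b.round(4))
s=sensors.read_state(); im=vision.camera('wrist'); cv2.imwrite('pics/w1.png',im[:,:,::-1])
g=im.max(axis=2); cs=[c for c in cv2.findContours((g<75).astype(np.uint8),0,1)[0] if cv2.contourArea(c)>1500]
for c in cs:
    (x,y),(w,h),a=cv2.minAreaRect(np.float32(cast('wrist',c[:,0],.02,s)[:,:2]*1000)); print(c[:,0].mean(0).round(),round(x,1),round(y,1),round(w,1),round(h,1),round(a,1))
print(s['time'],s['ee_pos'],R.from_quat(s['eef_rot']).as_matrix().round(3).tolist())
E
```

```text
time: 1.6
ee_pos: [0.4173, 0.2218, 0.1855]
eef_rot: [0.129, 0.992, -0.0, -0.0]
ft_force: [0.6, 0.1, 0.0]
width: 0.0871
grip_force: 0.0
time: 2.6
ee_pos: [0.4168, 0.223, 0.1855]
eef_rot: [-0.219, 0.976, -0.0, -0.0]
ft_force: [-0.5, 0.6, 0.5]
width: 0.0871
grip_force: 0.0
mouth edge [[ 0.5986  0.0427  0.037 ]
 [ 0.6071 -0.0496  0.037 ]]
rear box [[ 0.7476  0.0592]
 [ 0.7584 -0.0345]
 [ 0.8019 -0.0295]
 [ 0.7911  0.0642]]
[323. 356.] 557.3 287.3 389.0 839.3 25.4
[539. 142.] 256.6 387.8 54.8 81.4 0.2
[613.  15.] 122.9 385.7 32.6 77.9 0.2
[495.  38.] 185.7 299.4 78.1 83.7 89.1
[349.  40.] 248.3 167.2 72.1 176.8 0.0
2.6 [0.41676047 0.2229753  0.18551416] [[-0.904, -0.427, -0.0], [-0.427, 0.904, -0.0], [0.0, 0.0, -1.0]]
```

View pics/w1.png

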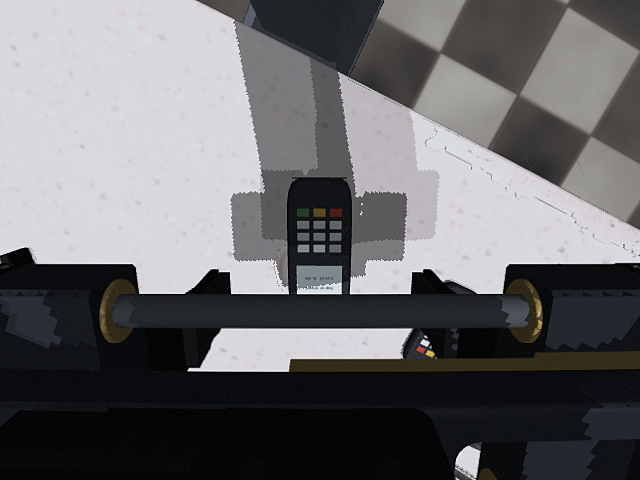

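The wrist view shows the reader (keys at (320,230), tail edge at row 178) square between the fingers, whose tips are at about (215,290) and (430,290).

Run:
```python
from h import *
s=sensors.read_state()
im=cv2.imread('pics/w1.png'); Rm=R.from_quat(s['eef_rot']).as_matrix()
for row in (205,230,255,270):
    d=np.where(im[row].max(axis=1)[270:372]<42)[0]+270
    P=cast('wrist',[[d[0],row],[d[-1],row]],.02,s); print(row,d[0],d[-1],((P-s['ee_pos'])@Rm*1000).round(1).tolist())
print('tail',((cast('wrist',[[320,178]],.015,s)-s['ee_pos'])@Rm*1000).round(1))
```

```text
205 287 351 [[11.5, -34.4, 165.6], [11.6, 31.1, 165.6]]
230 287 351 [[-14.7, -35.0, 165.5], [-14.6, 31.7, 165.5]]
255 288 350 [[-41.8, -34.5, 165.5], [-41.8, 31.2, 165.5]]
270 288 350 [[-58.6, -34.9, 165.5], [-58.5, 31.5, 165.5]]
tail [[ 38.5  -0.6 170.6]]
```

```bash
python3 -m crank '[[[0,-0.06,1],0],[[0,0,1],0],[[0,0,1],0],[[0,0,1],0],[[0,0,1],0],[[0,0,0.7],0],[[0,0,0.2],0],[[0,0,0.15],0],[[0,0,0],0]]' 1; python3 -m crank '[[[0,0,0],0],[[0,0,0],0],[[0,0,0],0],[[0,0,0],0],[[0,0,0],0],[[0,0,0],0],[[0,0,0],0],[[0,0,0],0]]' 0 15
```

```text
time: 3.78
ee_pos: [0.4179, 0.2216, 0.0046]
eef_rot: [-0.22, 0.976, 0.0, 0.0]
ft_force: [-0.0, -0.6, 0.4]
width: 0.0872
grip_force: 0.0
time: 4.78
ee_pos: [0.4176, 0.2214, 0.0041]
eef_rot: [-0.22, 0.975, 0.0, 0.0]
ft_force: [0.1, 0.0, -0.1]
width: 0.0148
grip_force: 0.0
```

Run:
```python
from h import *
s=sensors.read_state(); print(s['time'],s['ee_pos'],s['width'],s['grip_force'])
a=vision.camera('wrist'); b=vision.camera('top')
b=cv2.resize(b[220:370,190:390],(640,480)); cv2.imwrite('pics/p2.png',cv2.resize(np.vstack([a,b])[:,:,::-1],(400,600)))
```

```text
4.775 [0.41762428 0.22140784 0.00411909] 0.014804080831781629 0.0
```

View pics/p2.png

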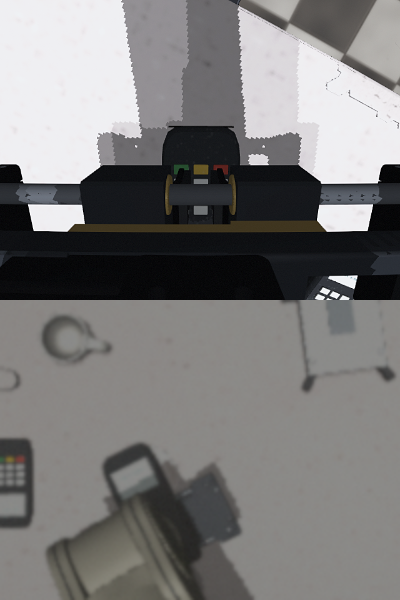

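The pads have closed to 15 mm over the reader without gripping it: the wrist view shows its tail at about (200,130) in front of the fingers. I'll measure the real height.

Run:
```python
from h import *
s=sensors.read_state(); Rm=R.from_quat(s['eef_rot']).as_matrix()
im=vision.camera('wrist')[:,:,::-1]; cv2.imwrite('pics/w3.png',im)
print(np.where(im[150:262,320].max(axis=1)<42)[0][:3]+150)
for row in (215,225,235,245,255):
    d=np.where(im[row].max(axis=1)[240:400]<42)[0]+240
    P=cast('wrist',[[d[0],row],[d[-1],row]],.022,s); print(row,d[0],d[-1],((P-s['ee_pos'])@Rm*1000).round(1).tolist())
print(s['joint_positions'],s['ee_pos'],s['width'])
cv2.imwrite('pics/w3c.png',cv2.resize(im[150:400,200:440],None,fx=2.4,fy=2.4))
```

```text
[202 203 204]
215 267 376 [[33.9, -27.5, -17.9], [34.0, 28.5, -17.9]]
225 263 379 [[28.7, -29.8, -17.9], [28.7, 30.3, -17.9]]
235 261 382 [[23.4, -31.0, -17.9], [23.4, 32.0, -17.9]]
245 260 382 [[18.0, -31.7, -17.9], [18.0, 32.3, -17.9]]
255 259 383 [[12.5, -32.5, -17.9], [12.5, 33.0, -17.9]]
[-0.8444303   0.19458297  0.28251046  2.06117767 -0.06924606  0.89451787
  1.49108956] [0.41763663 0.22139219 0.0041258 ] 0.007443424701325038
```

View pics/w3c.png

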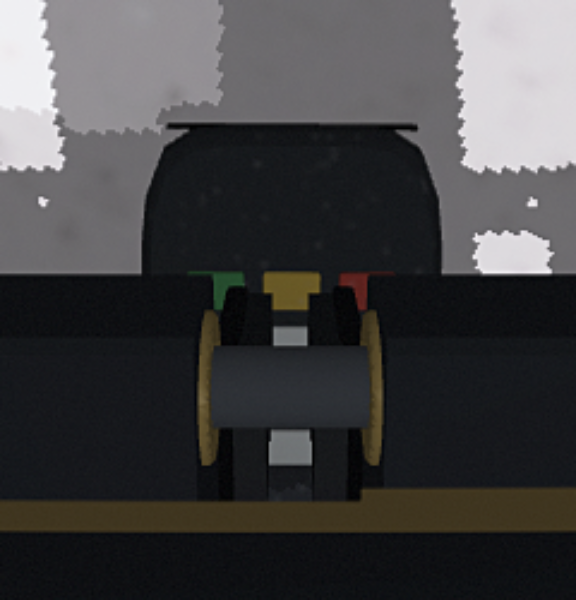

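```bash
python3 -c "
from bench import r; print(r.pinch_z,[a for a in dir(r) if a[0]!='_'])"; python3 -m crank '[[[0,0,0],0],[[0,0,0],0],[[0,0,0],0],[[0,0,0],0],[[0,0,0],0],[[0,0,0],0],[[0,0,0],0],[[0,0,0],0],[[0,0,0],0]]' 1; for i in 1; do python3 -m crank '[[[0,0,0.1],0],[[0,0,0],0]]'; done; python3 -m crank '[[[0,0,0.1],0],[[0,0,0],0]]'
```

```text
0.0187 ['PlanningError', 'close_job', 'pinch_z']
time: 6.05
ee_pos: [0.4176, 0.2214, 0.0041]
eef_rot: [-0.22, 0.975, 0.0, 0.0]
ft_force: [-0.1, -0.1, 0.6]
width: 0.0841
grip_force: 0.0
time: 6.3
ee_pos: [0.4174, 0.2213, 0.0009]
eef_rot: [-0.22, 0.975, -0.0, -0.0]
ft_force: [-0.6, -0.4, 0.9]
width: 0.087
grip_force: 0.0
time: 6.55
ee_pos: [0.4175, 0.2213, -0.0021]
eef_rot: [-0.22, 0.975, -0.0, -0.0]
ft_force: [-0.2, 0.2, -0.7]
width: 0.087
grip_force: 0.0
```

The reported TCP is at z = −2 mm with no contact. In the pictures the fingertips also sit about 33 mm short of the nominal TCP, so I'll feel my way down.

```bash
python3 -m crank '[[[0,0,0.15],0],[[0,0,0.15],0],[[0,0,0],0]]'; python3 -m crank '[[[0,0,0.15],0],[[0,0,0.1],0],[[0,0,0],0]]'; python3 -m crank '[[[0,0,0.1],0],[[0,0,0],0]]'
```

```text
time: 6.92
ee_pos: [0.4173, 0.2212, -0.0113]
eef_rot: [-0.22, 0.975, -0.0, -0.0]
ft_force: [-0.5, -0.1, -0.4]
width: 0.0871
grip_force: 0.0
time: 7.3
ee_pos: [0.4175, 0.2213, -0.0186]
eef_rot: [-0.22, 0.975, -0.0, -0.0]
ft_force: [-0.5, -0.1, -0.4]
width: 0.0866
grip_force: 0.0
time: 7.55
ee_pos: [0.4175, 0.2213, -0.0216]
eef_rot: [-0.22, 0.975, -0.0, -0.0]
ft_force: [0.1, -0.6, 0.3]
width: 0.0869
grip_force: 0.0
```

```bash
python3 -m crank '[[[0,0,0.1],0],[[0,0,0],0]]';  python3 -m crank '[[[0,0,0],0],[[0,0,0],0],[[0,0,0],0],[[0,0,0],0],[[0,0,0],0]]' 0 15
```

```text
time: 7.8
ee_pos: [0.4175, 0.2213, -0.0246]
eef_rot: [-0.22, 0.975, -0.0, -0.0]
ft_force: [0.3, 0.4, 0.7]
width: 0.0868
grip_force: 0.0
time: 8.43
ee_pos: [0.4176, 0.2214, -0.0243]
eef_rot: [-0.22, 0.975, 0.0, 0.0]
ft_force: [-0.0, 0.1, 0.5]
width: 0.0637
grip_force: 14.9
```

```bash
python3 -m crank '[[[0,0,0],0],[[0,0,0],0.59],[[0,0,0],0.59],[[0,0,0],0.59],[[0,0,0],0.59],[[0,0,0],0]]' 0 25; python3 -m crank '[[[-0.05,-0.5,0],0],[[-0.05,-0.68,0],0],[[-0.05,-0.68,0],0],[[-0.05,-0.68,0],0],[[-0.05,-0.68,0],0],[[-0.05,-0.68,0],0],[[-0.05,-0.68,0],0],[[-0.05,-0.68,0],0],[[-0.05,-0.68,0],0],[[-0.05,-0.68,0],0],[[-0.05,-0.68,0],0],[[-0.05,-0.68,0],0]]'; python3 -m crank '[[[0,-0.2,0],0],[[0,0,0],0]]'
python3 - <<'E'
from h import *
s=sensors.read_state(); b=vision.camera('top')[:,:,::-1]; cv2.imwrite('pics/t3.png',b)
w=vision.camera('wrist')[:,:,::-1]; cv2.imwrite('pics/w4.png',w); print(s['ee_pos'],s['eef_rot'],s['ft_force'],s['width'],s['grip_force'])
b=cv2.resize(b[160:340,280:460],(600,600),interpolation=cv2.INTER_CUBIC); cv2.imwrite('pics/t3c.png',b)
E
```

```text
time: 9.18
ee_pos: [0.4177, 0.2215, -0.0243]
eef_rot: [-0.057, 0.998, 0.0, 0.0]
ft_force: [0.5, -0.4, 1.1]
width: 0.0631
grip_force: 24.9
time: 10.68
ee_pos: [0.4626, -0.0158, -0.0243]
eef_rot: [-0.058, 0.998, 0.0, -0.0]
ft_force: [0.9, 1.6, -0.3]
width: 0.0636
grip_force: 24.9
time: 10.92
ee_pos: [0.4634, -0.0212, -0.0243]
eef_rot: [-0.057, 0.998, -0.0, 0.0]
ft_force: [-0.3, -1.5, 2.2]
width: 0.0634
grip_force: 24.9
[ 0.4633928  -0.02124923 -0.02433673] [-5.67585326e-02  9.98387911e-01 -2.21461768e-04  9.36134015e-06] [-0.30069789 -1.4522076   2.21933492] 0.06344079188113375 24.933033602083015
```

View pics/t3c.png

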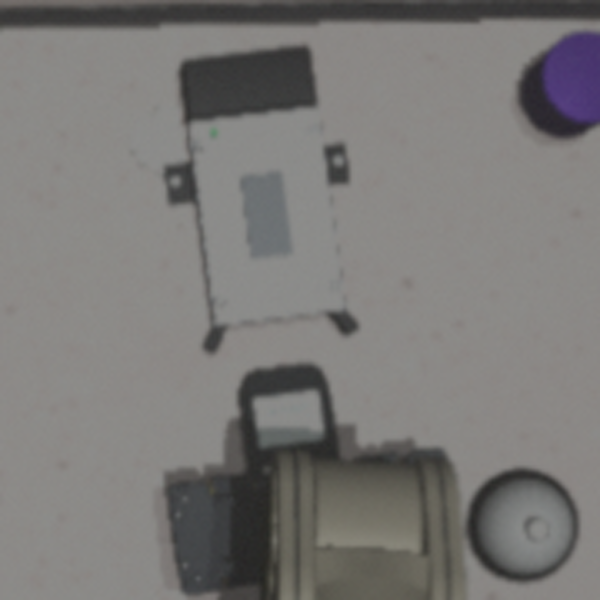

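The crop shows the reader's nose at about (283,366) in line with the mouth, between the guide tips at (210,345) and (350,325). The bell at (525,525) is untouched. Next I'll measure the lateral fit.

Run:
```python
from h import *
im=cv2.imread('pics/t3.png'); g=im.max(axis=2).astype(float)
# bay frame estimate
a=np.radians(6.5); ax=np.array([np.cos(a),np.sin(a)]); ay=np.array([-ax[1],ax[0]]); M=np.array([.602,-.0043])
def bf(px,z): P=cast('top',px,z)[:,:2]-M; return np.c_[P@ax,P@ay]*1000
m=(g<75).astype(np.uint8)
for row in (276,279,282,285,288):
    seg=np.where(m[row,345:385])[0]+345; print('reader',row,seg[0],seg[-1],bf([[seg[0]-.5,row],[seg[-1]+.5,row]],.022).round(1).tolist())
top=[np.where(m[262:300,c])[0][0]+262 for c in (360,364,368)]; print('nose',bf([[c,t-.5] for c,t in zip((360,364,368),top)],.022).round(1).tolist())
for x0,x1 in ((335,352),(374,392)):
    mm=np.zeros_like(m); mm[252:268,x0:x1]=m[252:268,x0:x1]
    ys,xs=np.nonzero(mm); P=bf(np.c_[xs,ys],.031); print('guide',P.min(0).round(1),P.max(0).round(1))
mm=np.zeros_like(m); mm[172:200,325:390]=m[172:200,325:390]; mm[197:]=0
ys,xs=np.nonzero(mm); P=bf(np.c_[xs,ys],.04); c=cv2.minAreaRect(np.float32(P)); print('rear',c)
# feet
for x0,x1 in ((326,337),(377,386)):
    mm=np.zeros_like(m); mm[202:222,x0:x1]=m[202:222,x0:x1]; ys,xs=np.nonzero(mm); P=bf(np.c_[xs,ys],.005); print('foot',P.min(0).round(1),P.max(0).round(1))
```

```text
reader 276 352 377 [[-43.8, 34.5], [-52.4, -28.0]]
reader 279 352 378 [[-51.0, 35.5], [-59.9, -29.4]]
reader 282 352 378 [[-58.2, 36.5], [-67.1, -28.4]]
reader 285 352 379 [[-65.4, 37.5], [-74.7, -29.8]]
reader 288 352 380 [[-72.6, 38.5], [-82.2, -31.2]]
nose [[-33.4, 12.2], [-32.3, 2.3], [-33.7, -7.4]]
guide [-12.9  44.9] [-0.9 53.7]
guide [-14.  -53.9] [ -0.4 -38.1]
rear ((173.39089965820312, -0.5170021057128906), (94.18151092529297, 43.32518005371094), 89.78838348388672)
foot [100.6  48.6] [125.3  64.3]
foot [ 99.9 -66.4] [123.5 -55.5]
```

Run:
```python
from h import *
s=sensors.read_state(); Rm=R.from_quat(s['eef_rot']).as_matrix(); print(s['ee_pos'])
im=cv2.imread('pics/w4.png'); cv2.imwrite('pics/w4c.png',im[100:400,120:520])
```

```text
[ 0.46346444 -0.02040514 -0.02432252]
```

View pics/w4c.png

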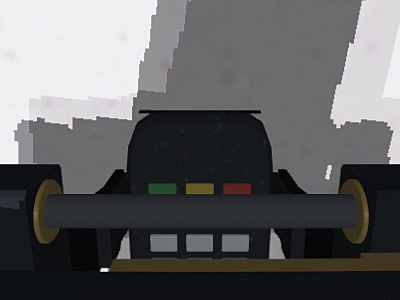

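Run:
```python
from h import *
im=cv2.imread('pics/t3.png'); g=im.max(axis=2).astype(float)
a=np.radians(6.5); ax=np.array([np.cos(a),np.sin(a)]); ay=np.array([-ax[1],ax[0]]); M=np.array([.602,-.0043])
def bf(px,z): P=cast('top',px,z)[:,:2]-M; return np.c_[P@ax,P@ay]*1000
def edges(row,c0,c1):
    p=g[row,c0:c1]; lev=(p.min()+np.median(g[row,c0:c0+5]))/2
    i=np.where(p<lev)[0]; l,rr=i[0],i[-1]
    L=c0+l-1+(p[l-1]-lev)/(p[l-1]-p[l]); Rr=c0+rr+(lev-p[rr])/(p[rr+1]-p[rr]); return L,Rr
for row in (272,274,276,278,280,282):
    L,Q=edges(row,344,392); b=bf([[L,row],[Q,row]],.022); print(row,round(L,2),round(Q,2),b.round(1).tolist(),'mid',b[:,1].mean().round(2),'w',np.ptp(b[:,1]).round(1))
print(g[278,344:392].astype(int).tolist())
```

```text
272 353.4 376.66 [[-34.9, 28.6], [-42.5, -27.4]] mid 0.6 w 56.0
274 352.09 377.57 [[-39.2, 32.4], [-47.6, -28.9]] mid 1.75 w 61.3
276 351.35 378.19 [[-43.8, 34.8], [-52.6, -29.7]] mid 2.57 w 64.5
278 350.88 378.59 [[-48.4, 36.6], [-57.6, -30.0]] mid 3.31 w 66.6
280 350.88 378.99 [[-53.2, 37.3], [-62.5, -30.3]] mid 3.51 w 67.6
282 351.38 379.27 [[-58.2, 36.8], [-67.4, -30.3]] mid 3.23 w 67.0
[138, 139, 138, 139, 140, 139, 129, 91, 59, 53, 52, 57, 69, 74, 78, 81, 82, 88, 92, 101, 107, 116, 119, 120, 122, 123, 125, 130, 134, 136, 130, 110, 72, 55, 73, 111, 134, 139, 139, 138, 139, 139, 139, 139, 139, 138, 138, 139]
```

```bash
python3 -m crank '[[[0,-0.1,0],0],[[0,0,0],0],[[-0.25,0,0],0],[[-0.25,0,0],0],[[0,0,0],0]]' 0 15;  python3 -m crank '[[[-0.25,0,0],0],[[-0.25,0,0],0],[[0,0,0],0]]'; python3 -m crank '[[[-0.2,0,0],0],[[0,0,0],0]]'
```

```text
time: 11.65
ee_pos: [0.4787, -0.0216, -0.0244]
eef_rot: [-0.057, 0.998, -0.0, -0.0]
ft_force: [-2.0, -0.1, 4.9]
width: 0.0636
grip_force: 15.1
time: 12.02
ee_pos: [0.4936, -0.0199, -0.0244]
eef_rot: [-0.057, 0.998, -0.0, -0.0]
ft_force: [-1.6, 0.1, 4.5]
width: 0.0634
grip_force: 15.1
time: 12.28
ee_pos: [0.4991, -0.0194, -0.0244]
eef_rot: [-0.057, 0.998, -0.0, -0.001]
ft_force: [-3.8, 0.2, 6.9]
width: 0.0636
grip_force: 15.2
```

```bash
python3 -m crank '[[[-0.2,0,0],0],[[0,0,0],0]]'; python3 -m crank '[[[-0.2,0,0],0],[[0,0,0],0]]'; python3 -m crank '[[[-0.2,0,0],0],[[0,0,0],0]]'
```

```text
time: 12.52
ee_pos: [0.5051, -0.0187, -0.0244]
eef_rot: [-0.057, 0.998, -0.0, -0.001]
ft_force: [-4.8, 0.4, 6.1]
width: 0.0636
grip_force: 15.2
time: 12.78
ee_pos: [0.5111, -0.018, -0.0244]
eef_rot: [-0.057, 0.998, -0.0, -0.001]
ft_force: [-3.8, -0.5, 6.3]
width: 0.0635
grip_force: 15.2
time: 13.02
ee_pos: [0.5171, -0.0173, -0.0244]
eef_rot: [-0.057, 0.998, -0.0, -0.001]
ft_force: [-3.9, -0.5, 6.9]
width: 0.0638
grip_force: 15.2
```

Run:
```python
from h import *
b=vision.camera('top')[:,:,::-1]; cv2.imwrite('pics/t4.png',b)
cv2.imwrite('pics/t4c.png',cv2.resize(b[210:320,310:420],(600,600),interpolation=cv2.INTER_CUBIC))
```

```text
(no output)
```

View pics/t4c.png

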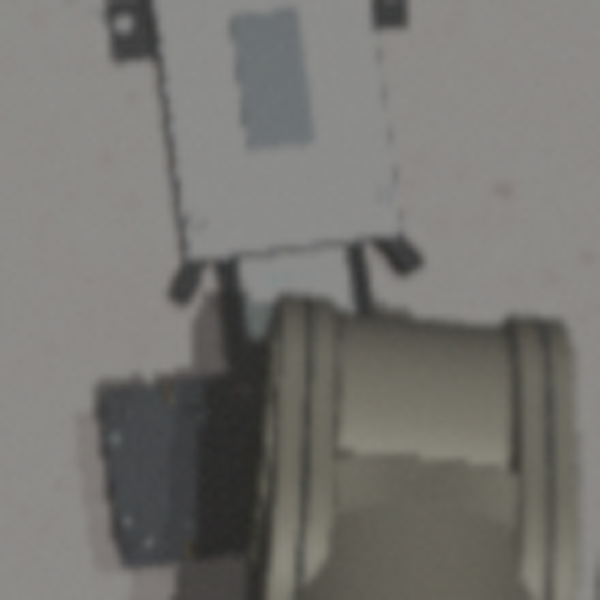

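The reader's nose is under the roof edge and centred: reader edges at crop x 217 and 373, mouth at 185 to 405. I'll push on with the grip, then release and push from behind.

```bash
python3 -m crank '[[[-0.2,0,0],0],[[-0.2,0,0],0],[[0,0,0],0]]'; python3 -m crank '[[[-0.2,0,0],0],[[-0.2,0,0],0],[[-0.2,0,0],0],[[0,0,0],0]]'; python3 -m crank '[[[0,0,0],0],[[0,0,0],0],[[0,0,0],0],[[0,0,0],0]]' 1; python3 -m crank '[[[0,0,-0.5],0],[[0,0,-1],0],[[0,0,-0.5],0],[[0,0,0],0]]'
```

```text
time: 13.45
ee_pos: [0.5292, -0.0159, -0.0244]
eef_rot: [-0.057, 0.998, -0.0, -0.001]
ft_force: [-2.7, -0.8, 5.8]
width: 0.0641
grip_force: 15.2
time: 13.95
ee_pos: [0.547, -0.0139, -0.0244]
eef_rot: [-0.057, 0.998, -0.0, -0.001]
ft_force: [-2.1, 0.7, 6.4]
width: 0.0633
grip_force: 15.2
time: 14.45
ee_pos: [0.5473, -0.0137, -0.0244]
eef_rot: [-0.057, 0.998, 0.0, -0.0]
ft_force: [-0.1, -0.8, -0.8]
width: 0.0861
grip_force: 0.0
time: 14.95
ee_pos: [0.5483, -0.0135, 0.0369]
eef_rot: [-0.057, 0.998, 0.0, 0.001]
ft_force: [-0.0, -0.9, -0.5]
width: 0.0871
grip_force: 0.0
```

```bash
python3 -m crank '[[[1,0,0],0],[[1,0,0],0],[[0.2,0,0],0],[[0,0,0],0],[[0,0,0],0],[[0,0,0],0],[[0,0,0],0],[[0,0,0],0],[[0,0,0],0],[[0,0,0],0]]' 0; python3 -m crank '[[[0,0,1],0],[[0,0,0.6],0],[[0,0,0.4],0],[[0,0,0],0]]'
python3 - <<'E'
from h import *
s=sensors.read_state(); Rm=R.from_quat(s['eef_rot']).as_matrix(); w=vision.camera('wrist')[:,:,::-1]; cv2.imwrite('pics/w5.png',w); cv2.imwrite('pics/w5c.png',w[100:480,100:540])
E
```

```text
time: 16.2
ee_pos: [0.4818, -0.0212, 0.0356]
eef_rot: [-0.057, 0.998, 0.0, 0.0]
ft_force: [-0.8, 0.2, -0.6]
width: 0.0018
grip_force: 0.0
time: 16.7
ee_pos: [0.4813, -0.0214, -0.0248]
eef_rot: [-0.057, 0.998, -0.0, -0.001]
ft_force: [0.6, -0.5, 0.7]
width: 0.0004
grip_force: 0.0
```

View pics/w5c.png

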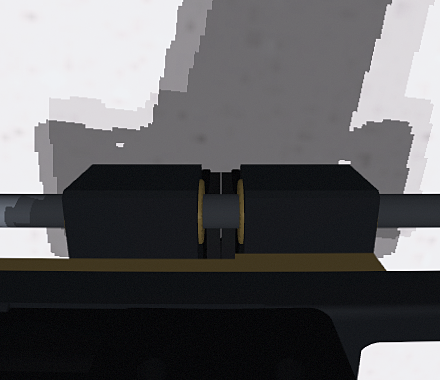

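```bash
python3 -m crank '[[[-0.25,0,0],0],[[-0.25,0,0],0],[[0,0,0],0]]'; python3 -m crank '[[[-0.15,0,0],0],[[-0.15,0,0],0],[[0,0,0],0]]';python3 -m crank '[[[-0.1,0,0],0],[[-0.1,0,0],0],[[0,0,0],0]]'; python3 -m crank '[[[-0.1,0,0],0],[[-0.1,0,0],0],[[0,0,0],0]]'
```

```text
time: 17.12
ee_pos: [0.4976, -0.0194, -0.0241]
eef_rot: [-0.057, 0.998, -0.0, 0.0]
ft_force: [0.3, -0.6, 0.1]
width: 0.0007
grip_force: 0.0
time: 17.5
ee_pos: [0.5059, -0.0185, -0.0244]
eef_rot: [-0.057, 0.998, -0.0, 0.0]
ft_force: [-1.4, -1.0, -0.3]
width: 0.0005
grip_force: 0.1
time: 17.88
ee_pos: [0.5119, -0.0178, -0.0244]
eef_rot: [-0.057, 0.998, 0.0, 0.0]
ft_force: [0.1, 0.4, -0.1]
width: 0.0003
grip_force: 0.2
time: 18.25
ee_pos: [0.5179, -0.0171, -0.0243]
eef_rot: [-0.057, 0.998, 0.0, 0.0]
ft_force: [-0.6, -0.2, -0.2]
width: 0.0003
grip_force: 0.2
```

```bash
python3 -m crank '[[[-0.1,0,0],0],[[-0.1,0,0],0]]'; python3 -m crank '[[[-0.1,0,0],0],[[-0.1,0,0],0]]'
python3 - <<'E'
from h import *
b=vision.camera('top')[:,:,::-1]; cv2.imwrite('pics/t5.png',b); g=b.max(axis=2)
for row in range(250,284,4): print(row,g[row,338:392:2].tolist())
E
```

```text
time: 18.5
ee_pos: [0.5236, -0.0165, -0.0244]
eef_rot: [-0.057, 0.998, 0.0, -0.0]
ft_force: [-1.0, -0.2, 0.3]
width: 0.0002
grip_force: 0.8
time: 18.75
ee_pos: [0.5296, -0.0158, -0.0244]
eef_rot: [-0.057, 0.998, 0.0, -0.0]
ft_force: [-3.3, -0.0, 0.8]
width: 0.0008
grip_force: 1.6
250 [140, 139, 104, 116, 134, 136, 140, 139, 139, 139, 140, 139, 140, 140, 139, 139, 140, 139, 140, 138, 140, 139, 135, 134, 139, 139, 137]
254 [139, 140, 121, 112, 140, 139, 140, 140, 138, 139, 138, 135, 133, 132, 129, 115, 109, 105, 99, 95, 89, 64, 71, 84, 130, 140, 139]
258 [140, 140, 125, 71, 75, 73, 63, 57, 89, 124, 124, 63, 72, 72, 63, 83, 112, 98, 55, 77, 134, 118, 58, 60, 74, 132, 139]
262 [140, 127, 64, 61, 71, 76, 51, 47, 53, 64, 60, 68, 93, 87, 71, 90, 87, 75, 77, 75, 76, 78, 78, 77, 90, 95, 104]
266 [139, 137, 120, 115, 90, 86, 55, 46, 54, 70, 61, 77, 104, 98, 79, 103, 98, 89, 96, 95, 95, 94, 94, 92, 93, 90, 89]
270 [139, 140, 139, 110, 91, 91, 67, 47, 47, 51, 64, 88, 107, 101, 89, 108, 97, 101, 108, 107, 108, 107, 107, 107, 106, 103, 103]
274 [124, 126, 127, 101, 90, 85, 68, 53, 51, 47, 73, 100, 110, 100, 95, 109, 90, 110, 115, 115, 114, 113, 115, 113, 114, 115, 112]
278 [74, 74, 76, 84, 60, 48, 47, 48, 48, 46, 82, 94, 108, 89, 100, 108, 94, 118, 123, 123, 121, 121, 120, 121, 120, 119, 120]
282 [73, 75, 80, 70, 68, 67, 68, 72, 60, 51, 92, 98, 107, 90, 99, 107, 94, 128, 132, 131, 131, 130, 130, 129, 130, 127, 128]
```

The key pattern at the mouth row (258) and the 48 mm of travel put the nose about 84 mm in, and the force has started to rise. I'll feel forward in small steps.

```bash
python3 -m crank '[[[-0.06,0,0],0],[[0,0,0],0]]'; python3 -m crank '[[[-0.06,0,0],0],[[0,0,0],0]]'; python3 -m crank '[[[-0.06,0,0],0],[[0,0,0],0]]'
```

```text
time: 19.05
ee_pos: [0.5308, -0.0157, -0.0245]
eef_rot: [-0.057, 0.998, 0.0, -0.0]
ft_force: [-4.6, -1.4, 2.3]
width: 0.0005
grip_force: 2.4
time: 19.3
ee_pos: [0.5329, -0.0154, -0.0245]
eef_rot: [-0.057, 0.998, 0.0, -0.0]
ft_force: [-4.0, -1.2, 1.4]
width: 0.0004
grip_force: 2.0
time: 19.55
ee_pos: [0.5349, -0.0152, -0.0244]
eef_rot: [-0.057, 0.998, 0.0, 0.0]
ft_force: [-3.5, -1.2, 1.0]
width: 0.0006
grip_force: 1.8
```

```bash
for i in 1; do python3 -m crank '[[[-0.06,0,0],0],[[0,0,0],0]]' | grep -E 'ee_pos|ft'; python3 -m crank '[[[-0.06,0,0],0],[[0,0,0],0]]' | grep -E 'ee_pos|ft'; python3 -m crank '[[[-0.05,0,0],0],[[0,0,0],0]]' | grep -E 'ee_pos|ft'; done
```

```text
ee_pos: [0.5368, -0.0149, -0.0244]
ft_force: [-4.1, -0.0, 0.5]
ee_pos: [0.538, -0.0148, -0.0245]
ft_force: [-5.6, -0.8, 1.5]
ee_pos: [0.5383, -0.0148, -0.0247]
ft_force: [-9.9, -2.3, 5.9]
```

The force rises firmly 8.7 mm after it first picked up, which matches the plug stroke, so this is the stop. Now I'll press to about 12 N and hold.

```bash
python3 -m crank '[[[-0.02,0,0],0],[[0,0,0],0]]' | grep -E 'ee_pos|ft'
```

```text
ee_pos: [0.5383, -0.0148, -0.0247]
ft_force: [-12.2, -1.2, 7.5]
```

```bash
python3 -m crank '[[[0,0,0],0],[[0,0,0],0],[[0,0,0],0]]' | grep -E 'ee_pos|ft'; python3 -m crank '[[[0,0,0],0],[[0,0,0],0],[[0,0,0],0]]' | grep -E 'ee_pos|ft'
```

```text
ee_pos: [0.5384, -0.0148, -0.0247]
ft_force: [-12.4, -1.1, 8.0]
ee_pos: [0.5383, -0.0148, -0.0247]
ft_force: [-12.6, -3.4, 8.6]
```

```bash
python3 -m crank '[[[0.1,0,0],0],[[0.3,0,0],0],[[1,0,0],0],[[0.5,0,0],0],[[0,0,-1],0],[[0,0,-1],0],[[0,0,-1],0],[[0,0,-1],0],[[1,0,-1],0],[[1,0,-1],0],[[1,0,0],0],[[0,0,0],0]]'; python3 -m crank '[[[0,1,0],0],[[0,1,0],0],[[0,1,0],0],[[0,1,0],0],[[0,1,0],0],[[0,1,0],0],[[0,1,0],0],[[0,1,0],0],[[0,0,0],0]]'
python3 - <<'E'
from h import *
im=vision.camera('top')[:,:,::-1]; cv2.imwrite('pics/t6.png',im); g=im.max(axis=2)
a=np.radians(6.5); ax=np.array([np.cos(a),np.sin(a)]); ay=np.array([-ax[1],ax[0]]); M=np.array([.602,-.0043])
m=(g<80).astype(np.uint8); m[:262]=0; m[310:]=0; m[:,:335]=0; m[:,:][:,400:]=0
c=max(cv2.findContours(m,0,1)[0],key=cv2.contourArea)[:,0]; P=cast('top',c,.02)[:,:2]-M; B=np.c_[P@ax,P@ay]*1000
print('tail outline bay x,y min/max',B.min(0).round(1),B.max(0).round(1))
lo=B[B[:,0]<-15]; 
for sgn in (1,-1):
    e=np.array([max((q for q in lo if abs(q[0]-x)<4),key=lambda q:sgn*q[1],default=[np.nan]*2) for x in (-20,-28,-36)]); print(e.round(1).tolist())
E
```

```text
time: 22.8
ee_pos: [0.3939, -0.0312, 0.1563]
eef_rot: [-0.057, 0.998, 0.001, 0.001]
ft_force: [1.5, 0.0, -0.1]
width: 0.0005
grip_force: 0.0
time: 23.92
ee_pos: [0.367, 0.2095, 0.1554]
eef_rot: [-0.059, 0.998, 0.0, 0.0]
ft_force: [0.6, -0.4, 0.3]
width: 0.0003
grip_force: 0.0
tail outline bay x,y min/max [-54.1 -30.8] [-9.7 34. ]
[[-22.0, 32.6], [-29.2, 33.6], [-39.2, 32.5]]
[[-18.2, -29.4], [-25.8, -30.8], [-33.0, -29.8]]
```

The tail lies straight and sticks 54 mm out of the mouth, so the nose is about 94 mm in, within range. The robot is clear, so I'm handing in.

```bash
python3 -c "
from bench import r; print(r.close_job())"
```

```text
the job is handed in; nothing more can be done
None
```

The card reader is docked: it met the firm stop with its nose about 94 mm in, was pressed at about 12 N for nearly a second, then released, and the job is handed in (no verdict was shown).

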